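# Slide the bamboo tray home between canister and soap dish

## Robot

A 6-joint arm with a two-finger parallel gripper is mounted at the origin on the work surface. World frame = base frame: x ahead of the robot, y to its left, z up, the work surface at z = 0. Lengths are in m, angles in degrees, forces in N, time in s.
With the tool pointing down it reaches from about 0.375 to 0.9 m from the base axis. Payload 3.1 kg.
Tool frame: the origin (TCP) lies at the very end of the fingers, on their centre line; the grasp point (between the pads) lies robot.hold_point_z behind it (robot.hold_point_z is the distance from the TCP to the grasp point, in m); z points along the fingers, y is the direction in which the jaws open and shut (so a half turn about z gives the same grasp; the last joint's range is limited). The gripper opens to 87 mm and grips with 3 to 60 N. Pads are 19 mm wide; open, the fingers measure 117 mm over their backs; the gripper's body (75 mm by 190 mm) begins 51 mm behind the grasp point.
Start: joints at [-82.993, 30.224, 82.088, -0, 67.689, -10.227], TCP at [0.185, -0.597, 0.223] pointing down, gripper open.
Joint ranges: [-176.69, 176.69], [-43.24, 126.21], [12.49, 139.97], [-82, 262], [0, 151.66], [-163.58, 163.58]. Speed limits (degrees/s): [159.86, 159.86, 180, 180, 180, 180].

## Interface

Orientations are given as [roll, pitch, yaw] about the fixed x, y, z axes, in that order (R = Rz(yaw) Ry(pitch) Rx(roll)).
In Python, from plant import robot gives the robot as it stands.
- The arm moves only by the tool play_rows, never from a script. Its argument "rows" is a list that holds one entry, the list of rows, each a list of 7 numbers: the shift along the tool's x, y, z in mm, then the turn, a rotation vector about the tool's x, y, z in rad, then the finger opening in mm, from 0 to 87. A call has exactly 10 rows; each row is the pose to reach, as a shift and turn from the pose commanded when the call began, along the tool's axes at that moment; what a row does not reach only later rows make up. A row lasts 1/8 s, in which the tool goes at most 62.5 mm and 10.7 degrees, less where a joint would pass 70% of its speed; a pose out of reach is approached as far as the arm can. A call with a gripper value outside its range is refused whole. The fingers move at their own pace and stop on an object; "grip_force" is the grip in N (left out, the last holds). Time passes only in rows, so rows that repeat a pose let the fingers close, or fill a call up. It gives the time, the measured TCP pose, the force and the opening at its end, in the units of the state.
- robot.get_state(): the state, without advancing time (a new reading comes with each control period).
- robot.camera(name): name is "side" or "top"; returns (picture, depth): 400x640x3 uint8, red, green, blue; 400x640 float32, m along the optical axis (not along the pixel's ray), 0 where there is no reading.
- robot.camera_model(name): a dict with "fov_y" (degrees; the focal length in pixels is half the picture's height over the tangent of half this angle, whatever the lens; pixels are square), "cx", "cy" (the principal point, pixels), "k1" (the pictures are not rectified: a ray, as slopes to the right and down, at radius r is drawn at 1 + k1 r^2 times it, then the intrinsics apply), "R" (3x3) and "t" (3): a world point X has camera coordinates R X + t. Camera axes: x right, y down, z forward; pixel columns grow to the right and rows downward; lengths in m; the calibration is good to about 2 mm. A picture is of the moment at which its call begins. camera_model takes no time and is no camera call.
- robot.finish_job(): hands the job in, once; it reports no verdict.
The state is a dict: "t": time; "joints": joint angles; "joint_vel": joint speeds; "joint_torque": joint torques, N m; "eef_pos": TCP position; "eef_rot": TCP orientation; "force": force on the tool from outside, world axes, zero at the start; "ft_torque": the same for the moment, N m; "opening": finger opening in m.
Only numpy, scipy, OpenCV 4.12 (cv2) and the standard library are available. Lean on these libraries where they do the work, as an engineer would, in place of code of your own. Each camera call takes 0.05 s, during which the arm holds its last target.

## Task

Push the bamboo tray along the white ledge, through the narrow gap between the swab canister and the soap dish, until its far end lies flat against the back rail. Only push it with the fingers: keep it flat on the ledge, never lift it or force it hard against the canister or the dish. Leave the other things where they stand and finish with the arm clear.

Things in the scene. Friction and masses are not known exactly. Their poses are not given: they have to be found in the camera images.
- ledge: White plastic ledge fixed to the table: deck 325 mm (x) by 500 mm (y), top face 12 mm above the table. Origin on the table under the deck; +x points square to the back rail, the way the tray must travel, +y left along the rail, z up. The deck runs from x = -165 to x = +160 mm. The back rail, a white perforated upstand along y, has its near face at x = +145 mm and is 40 mm high above the deck.
- gap (a point): Middle of the gap between canister and soap dish, on the deck's top face, 15 mm along +x (towards the rail) from the ledge's origin; its axes are the ledge's. The gap is 76 mm wide along y (from y = -38 to +38 mm).
- canister: Closed round frosted swab canister with a steel band, 76 mm across and 55 mm high, fixed to the deck on one side of the gap (left or right), its axis 76 mm from the gap's middle along y. Origin at the centre of its underside.
- dish: Grey ceramic soap dish with a bar of soap, 70 mm along the ledge's x by 76 mm along y, 26 mm high, fixed to the deck on the other side of the gap, its centre 76 mm from the gap's middle along y. Origin at the centre of its underside.
- tray: Loose bamboo tray, open on top, 90 mm long (its x) by 66 mm wide (its y) by 28 mm high, walls and floor 5 mm thick, about 0.2 kg, slides easily on the deck. Origin at the centre of its underside. It starts on the deck on the robot's side of the gap, up to 30 mm off the gap's middle line and turned up to 0.25 rad, its x roughly along the ledge's x.
- mug: Bystander: blue ceramic toothbrush mug, 72 mm across, 85 mm high, standing on the ledge near the rail. Origin at the centre of its underside.
- jar: Bystander: amber cream jar, 56 mm across, 45 mm high, standing on the ledge near the rail. Origin at the centre of its underside.
- brush: Bystander: wooden nail brush, 75 x 38 x 30 mm, lying at the ledge's right front. Origin at the centre of its underside.
- lotion: Bystander: green lotion bottle, 60 mm across, 160 mm high, on the table to the left. Origin at the centre of its underside.
- spray: Bystander: blue spray can, 48 mm across, 140 mm high, on the table to the right. Origin at the centre of its underside.
- clippers: Bystander: red clippers case, 95 x 30 x 15 mm, on the table to the right. Origin at the centre of its underside.
Things that resemble listed ones, but are neither listed nor needed, are in the scene too. What is meant by the tray is not black or red, and is the larger of those in its own colour.

How it is judged (in metres and radians):
On the way:
1. the tray is in the gap, between canister and dish, flat on the ledge (x of tray in the frame of gap between -0.03 and 0.03 m and y of tray in the frame of gap between -0.008 and 0.008 m and height (world z) of tray below 0.018 m), for 0.05 s.
At the end, for the whole second after the job is handed in: The tray has gone through the gap and rests flat on the deck with its far end against the back rail: its centre within 6 mm of the home distance from the rail (45 mm), within 30 mm of the gap's middle line, turned no more than 0.1 rad from square to the rail (x of tray in the frame of ledge between 0.094 and 0.104 m and y of tray in the frame of gap between -0.03 and 0.03 m and angle between the x axis of tray and the x axis of ledge, either way round below 0.1 rad and height (world z) of tray below 0.016 m and angle between tray's own z axis and vertical below 0.04 rad and linear speed of tray below 0.01 m/s); the robot touches nothing.
It fails at once if the tray is lifted or tipped off the ledge (height (world z) of tray above 0.022 m or angle between tray's own z axis and vertical above 0.2 rad).
It fails at once if the tray is forced against the canister or the dish (over 25 N) (contact force between tray and canister above 25 N or contact force between tray and dish above 25 N).
It fails at once if a bystander is moved by more than 15 mm (distance of any of mug, jar, brush, lotion, spray, clippers from where it was at the start of the episode above 0.015 m).
It also fails if it takes over 64 s, if anything falls off the work surface, if the arm or the gripper's body presses on something with over 40 N, if the wrist force passes 120 N, or if a joint passes its speed limit or range.

## Working session

There is one attempt and no reset: what is moved stays moved. The work goes in short steps, Python scripts to look and compute and a tool call to move; the robot and the scene stay as the last step left them, time stands still between calls to the robot, and variables do not carry over. Pictures are saved under pics/ and viewed, and the job is handed in when it is done.

Besides the shell and the picture viewer there is one more tool, called after "Emit:" in YAML: its name, and indented under it one key for each argument. play_rows: Moves the arm, as the interface text tells. Its arguments: {"type":"object","properties":{"rows":{"type":"array"},"grip_force":{"type":"number"}},"required":["rows"]}

```bash
mkdir -p pics; ls; cat > h.py <<'E'
import numpy as np, cv2
from plant import robot
def save(n,tag):
    p,d=robot.camera(n); cv2.imwrite(f'pics/{tag}.png',p[:,:,::-1]); np.savez(f'pics/{tag}.npz',p=p,d=d); return p,d
def K(n):
    m=robot.camera_model(n); f=200/np.tan(np.radians(m['fov_y'])/2); return m,np.array([[f,0,m['cx']],[0,f,m['cy']],[0,0,1]]),np.array([m['k1'],0,0,0.])
def rays(n,px):
    m,k,dc=K(n); u=cv2.undistortPoints(np.array(px,float).reshape(-1,1,2),k,dc)[:,0]
    R=np.array(m['R']);t=np.array(m['t']); return -R.T@t, np.c_[u,np.ones(len(u))]@R
def atz(n,px,z):
    c,r=rays(n,px); s=(z-c[2])/r[:,2]; return c+s[:,None]*r
def withd(n,px,d):
    c,r=rays(n,px); return c+r*np.array(d)[:,None]
def proj(n,X):
    m,k,dc=K(n); return cv2.projectPoints(np.array(X,float).reshape(-1,1,3),cv2.Rodrigues(np.array(m['R'],float))[0],np.array(m['t'],float),k,dc)[0][:,0]
E
python3 - <<'E'
from h import *
for n in('top','side'):
    save(n,n+'0'); m=robot.camera_model(n); print(n,m)
print(robot.get_state(), robot.hold_point_z)
E
```

```text
pics
top {'fov_y': 43.074101236206715, 'cx': 325.27636480673135, 'cy': 205.40432212125918, 'k1': -0.1637502619580363, 'R': array([[-1.30202322e-03, -9.99991970e-01,  3.79004912e-03],
       [-9.77639041e-01,  4.75904979e-04, -2.10289510e-01],
       [ 2.10286018e-01, -3.97910181e-03, -9.77631811e-01]]), 't': array([0.00404471, 0.53716431, 1.40736199])}
side {'fov_y': 52.8817476758093, 'cx': 322.14986837881867, 'cy': 199.57633922811868, 'k1': -0.06596841382472313, 'R': array([[-0.98375256, -0.17935362, -0.00794893],
       [-0.13529393,  0.76973517, -0.62386162],
       [ 0.11801041, -0.61265002, -0.7814944 ]]), 't': array([0.54522812, 0.09518594, 1.05899286])}
{'t': 0.1, 'joints': array([-8.29931862e+01,  3.02746245e+01,  8.21485125e+01, -1.38251249e-03,
        6.76899480e+01, -1.02266368e+01]), 'joint_vel': array([-0.04494957, -0.17111752, -0.11915228, -0.02419443, -0.04102194,
        0.00859885]), 'joint_torque': array([-6.11711539e-05, -4.40984130e+01, -1.77150875e+01,  6.35481323e-02,
        5.33985137e-02, -4.27766690e-05]), 'eef_pos': array([ 0.18511282, -0.59626784,  0.22166189]), 'eef_rot': array([-1.79888485e+02, -1.88196894e-02,  1.72339584e+01]), 'force': array([-1.09472084, -0.23088642,  0.2363344 ]), 'ft_torque': array([-0.01181455, -0.0264738 ,  0.00358263]), 'opening': 0.08684751375689989} 0.0187
```

View pics/top0.png

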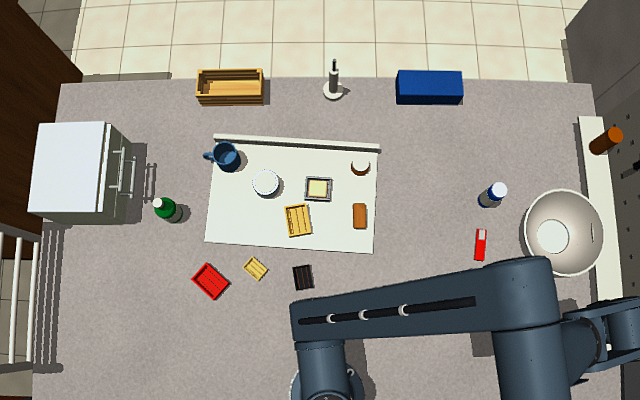

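View pics/side0.png

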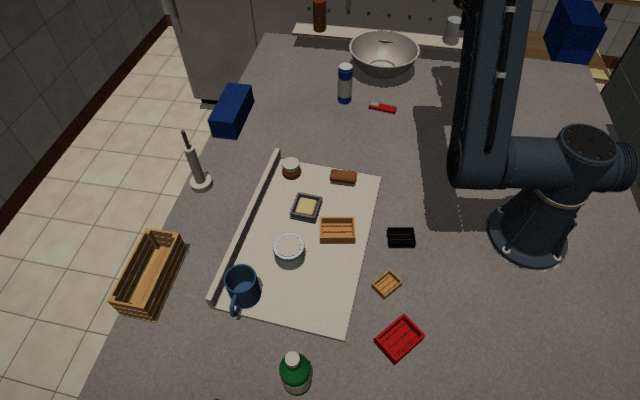

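The candidates in the top view:
- tan tray on the deck at (298,220)
- small tan tray at (256,268)
- red tray at (210,281)
- black tray at (303,277)
- large crate on the back of the table at (230,87)

The one on the deck fits best. I'll confirm it in an enlarged crop.

```bash
python3 - <<'E'
import cv2
p=cv2.imread('pics/top0.png')
cv2.imwrite('pics/c1.png',cv2.resize(p[160:250,235:375],None,fx=5.7,fy=5.7,interpolation=cv2.INTER_CUBIC))
cv2.imwrite('pics/c2.png',cv2.resize(p[125:260,195:390],None,fx=4,fy=4,interpolation=cv2.INTER_CUBIC))
p=cv2.imread('pics/side0.png')
cv2.imwrite('pics/c3.png',cv2.resize(p[145:345,200:390],None,fx=3,fy=3,interpolation=cv2.INTER_CUBIC))
E
```

```text
(no output)
```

View pics/c1.png

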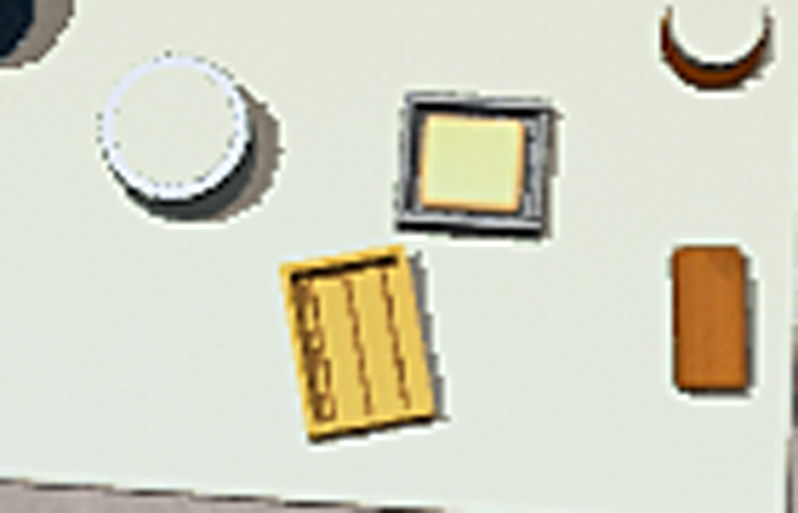

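View pics/c2.png

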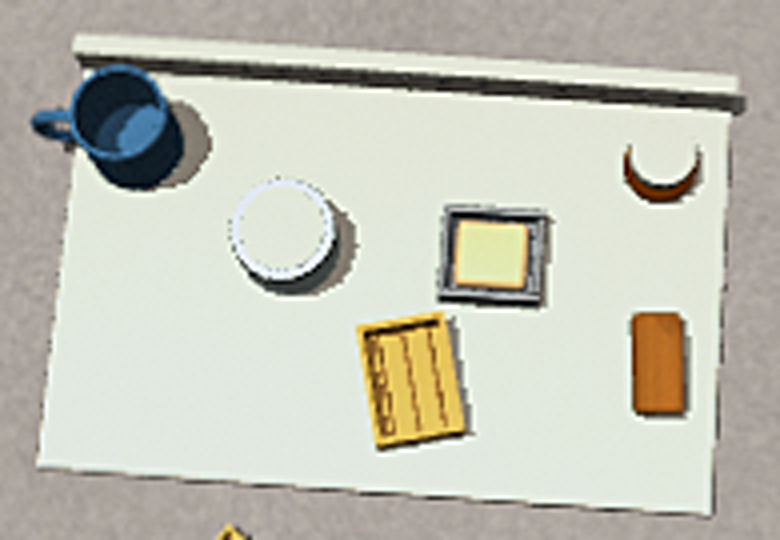

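View pics/c3.png

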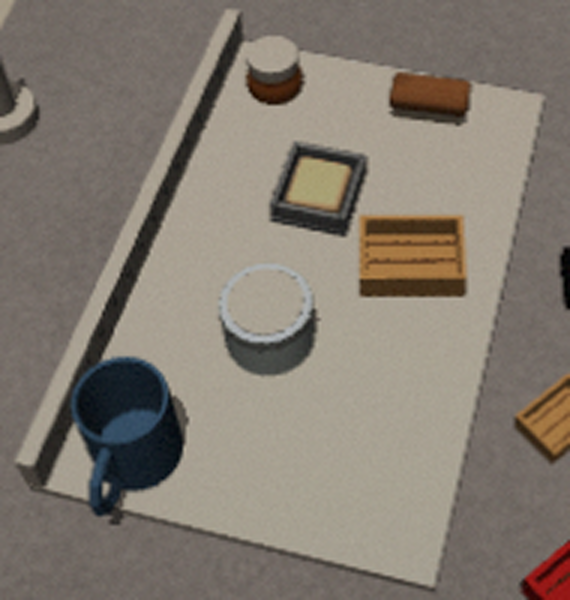

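```bash
cat > m0.py <<'E'
from h import *
def c(pts,s,o): return (np.array(pts,float)+.5)/s-.5+np.array(o)
pr=lambda n,a:print(n,np.round(a*1000,1).tolist())
tr=atz('top',c([(281,264),(405,247),(436,413),(310,430)],5.7,(235,160)),.040)
print('tray');pr('',tr);pr('c',tr.mean(0));print(np.linalg.norm(tr-np.roll(tr,-1,0),axis=1))
for a,b in((3,0),(2,1)): v=tr[b]-tr[a];print(np.degrees(np.arctan2(v[1],v[0])))
for a,b in((1,0),(2,3)): v=tr[b]-tr[a];print(np.degrees(np.arctan2(-v[0],v[1])))
ca=atz('top',c([(176,128)],5.7,(235,160)),.067);pr('can',ca)
di=atz('top',c([(406,94),(553,99),(545,230),(396,222)],5.7,(235,160)),.038);pr('dish',di);pr('',di.mean(0))
v=ca[0]-di.mean(0);print('can-dish',np.linalg.norm(v[:2]),np.degrees(np.arctan2(-v[0],v[1])))
dk=atz('top',c([(38,466),(712,514)],4,(195,125)),.012);pr('deck',dk);v=dk[0]-dk[1];print(np.linalg.norm(v),np.degrees(np.arctan2(-v[0],v[1])))
rl=atz('top',c([(78,36),(738,77),(738,92),(78,52)],4,(195,125)),.052);pr('rail',rl);v=rl[0]-rl[1];print(np.linalg.norm(v),np.degrees(np.arctan2(-v[0],v[1])))
E
python3 m0.py
```

```text
tray
 [[539.4, 124.6, 40.0], [548.3, 61.0, 40.0], [462.0, 44.7, 40.0], [453.3, 108.6, 40.0]]
c [500.8, 84.7, 40.0]
[0.06425149 0.08780303 0.06449439 0.0875982 ]
10.548531249729153
10.70097860287334
7.9618661717562
7.78972150534537
can [[604.5, 177.3, 67.0]]
dish [[630.3, 61.1, 38.0], [627.6, -15.4, 38.0], [557.7, -11.0, 38.0], [561.9, 65.8, 38.0]]
 [594.4, 25.1, 38.0]
can-dish 0.15248226939297527 -3.820619820988604
deck [[438.7, 362.6, 12.0], [403.7, -135.2, 12.0]]
0.4990609688243772 -4.023516350701079
rail [[760.5, 339.4, 52.0], [726.5, -157.8, 52.0], [714.7, -157.5, 52.0], [747.6, 338.7, 52.0]]
0.4984043598193428 -3.906442617242699
```

The enlarged crop confirms the tray at (298,220). Its rim measures about 88 x 64 mm, it stands on the deck, and it is bigger than the tan one at (256,268).

| Item | Measured | Check |
|---|---|---|
| Ledge yaw | about -4.0° | deck edge, rail and canister-dish line agree |
| Gap middle | about (0.600, 0.101) | canister-dish distance 152.5 mm, should be 152 |
| Tray centre | (0.501, 0.085) | yaw about 9.8° |

The plan is to lower both fingers inside the open tray with some slack. From there I push on its walls from inside: back a little and sideways to line it up, then forward on the far wall.

Emit:
play_rows:
  rows:
    - [[27, -30, 0, 0, 0, 0, 70], [67, -74, 0, 0, 0, 0.02, 50], [107, -119, 0, 0, 0, 0.04, 24], [148, -163, 0, 0, 0, 0.06, 24], [188, -208, 0, 0, 0, 0.08, 24], [228, -252, 0, 0, 0, 0.1, 24], [268, -297, 0, 0, 0, 0.12, 24], [308, -341, 0, 0, 0, 0.13, 24], [349, -386, 0, 0, 0, 0.13, 24], [369, -408, 0, 0, 0, 0.13, 24]]

```text
t: 1.35
eef_pos: [0.4169, -0.095, 0.2224]
eef_rot: [-180.0, 0.0, 10.0]
force: [1.0, -0.3, -0.2]
opening: 0.0241
```

```bash
cat > go.py <<'E'
# go.py x y z yaw [mm,deg] : shift in tool axes from measured pose (level tool assumed)
import sys; from h import *
from scipy.spatial.transform import Rotation as Ro
s=robot.get_state(); R=Ro.from_euler('xyz',s['eef_rot'],degrees=True)
print('t',round(s['t'],2),'pos',np.round(s['eef_pos']*1000,1),'rot',np.round(s['eef_rot'],2),'F',np.round(s['force'],1),'op',round(s['opening']*1000,1))
g=np.array([0.585,0.102]);a=np.radians(-4);d=s['eef_pos'][:2]-g
print('ledge xy',np.round(1000*np.array([d@[np.cos(a),np.sin(a)],d@[-np.sin(a),np.cos(a)]]),1),'rel yaw',round(s['eef_rot'][2]+4,2))
if len(sys.argv)>1:
    x,y,z,w=map(float,sys.argv[1:]); 
    print('shift',np.round(R.inv().apply(np.array([x,y,z])-s['eef_pos']*1000),1),'turn',np.round((R.inv()*Ro.from_euler('xyz',[180,0,w],degrees=True)).as_rotvec(),3))
E
python3 go.py 500.8 84.7 150 9.8
```

```text
t 1.35 pos [416.9 -95.  222.4] rot [-1.7995e+02  2.0000e-02  9.9600e+00] F [ 1.  -0.3 -0.2] op 24.1
ledge xy [-153.9 -208.3] rel yaw 13.96
shift [ 113.7 -162.5   72.5] turn [-0.001  0.     0.003]
```

Emit:
play_rows:
  rows:
    - [[15, -22, 0, 0, 0, 0, 24], [40, -57, 10, 0, 0, 0, 24], [70, -100, 30, 0, 0, 0, 24], [95, -137, 60, 0, 0, 0, 24], [108, -157, 90, 0, 0, 0, 24], [113, -163, 120, 0, 0, 0, 24], [114, -165, 135, 0, 0, 0, 24], [114, -165, 142, 0, 0, 0, 24], [114, -165, 142, 0, 0, 0, 24], [114, -165, 142, 0, 0, 0, 24]]

```text
t: 2.6
eef_pos: [0.5016, 0.0836, 0.0814]
eef_rot: [180.0, -0.1, 9.7]
force: [-0.3, -0.5, -0.2]
opening: 0.0238
```

```bash
python3 go.py 500.8 84.7 24 9.8; python3 - <<'E'
from h import *
p,d=save('top','top1');q,d=save('side','side1')
a=cv2.resize(p[150:300,215:415],None,fx=2,fy=2,interpolation=2);b=cv2.resize(q[150:300,240:440],None,fx=4,fy=4,interpolation=2)
cv2.imwrite('pics/d1.png',a[:,:,::-1]);cv2.imwrite('pics/d2.png',b[:,:,::-1])
E
```

```text
t 2.6 pos [501.6  83.6  81.4] rot [ 1.7998e+02 -1.0000e-01  9.7400e+00] F [-0.3 -0.5 -0.2] op 23.8
ledge xy [-81.9 -24.2] rel yaw 13.74
shift [-0.7 -1.2 57.4] turn [ 0.    -0.002 -0.001]
```

View pics/d1.png

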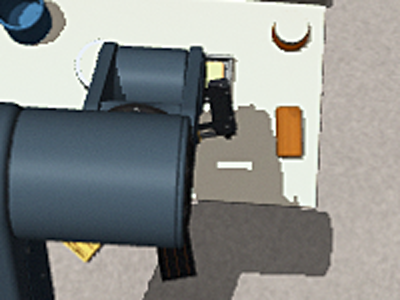

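View pics/d2.png

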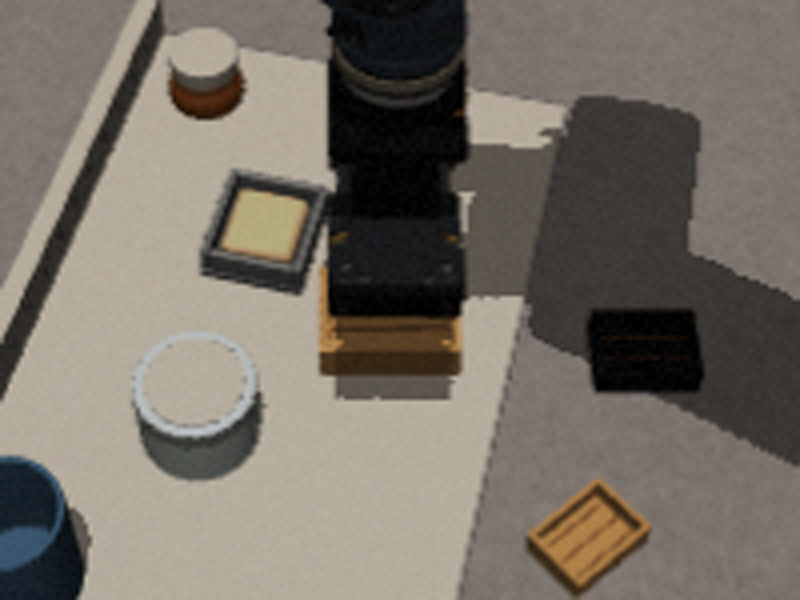

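The side view shows the gripper directly over the tray (around (390,330) in the crop), with the fingers hidden behind the body. I'll narrow the fingers for margin and go down slowly while watching the force.

Emit:
play_rows:
  rows:
    - [[0, -1, 5, 0, 0, 0, 16], [0, -1, 15, 0, 0, 0, 16], [0, -1, 25, 0, 0, 0, 16], [0, -1, 32, 0, 0, 0, 16], [0, -1, 37, 0, 0, 0, 16], [0, -1, 41, 0, 0, 0, 16], [0, -1, 44, 0, 0, 0, 16], [0, -1, 47, 0, 0, 0, 16], [0, -1, 50, 0, 0, 0, 16], [0, -1, 50, 0, 0, 0, 16]]
  grip_force: 5

```text
t: 3.95
eef_pos: [0.5008, 0.0851, 0.0304]
eef_rot: [-180.0, 0.0, 9.8]
force: [-1.1, -0.5, -0.6]
opening: 0.0165
```

```bash
python3 go.py 500.8 84.7 24 9.8; python3 - <<'E'
from h import *
q,d=save('side','side2')
b=cv2.resize(q[180:280,270:390],None,fx=6,fy=6,interpolation=2)
cv2.imwrite('pics/e2.png',b[:,:,::-1])
E
```

```text
t 3.95 pos [500.8  85.1  30.4] rot [-1.80e+02  2.00e-02  9.79e+00] F [-1.1 -0.5 -0.6] op 16.5
ledge xy [-82.9 -22.8] rel yaw 13.79
shift [-0.   0.4  6.4] turn [-0.  0. -0.]
```

View pics/e2.png

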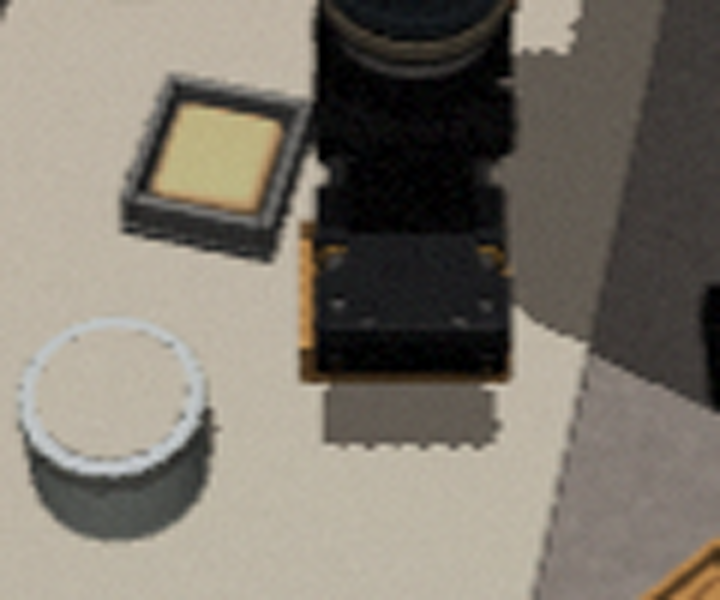

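The fingers are inside the tray below the rim with no contact force. Next I go down to about 24 mm, spread loosely, and push the near wall back about 10 mm.

Emit:
play_rows:
  rows:
    - [[0, 0, 4, 0, 0, 0, 16], [0, 0, 7, 0, 0, 0, 20], [-5, 0, 7, 0, 0, 0, 24], [-11, 0, 7, 0, 0, 0, 24], [-17, 0, 7, 0, 0, 0, 24], [-23, 0, 7, 0, 0, 0, 24], [-28, 0, 7, 0, 0, 0, 24], [-33, 0, 7, 0, 0, 0, 24], [-37, 0, 7, 0, 0, 0, 24], [-40, 0, 7, 0, 0, 0, 24]]
  grip_force: 3

```text
t: 5.25
eef_pos: [0.462, 0.0782, 0.0237]
eef_rot: [180.0, -0.1, 9.8]
force: [1.9, 0.3, -0.8]
opening: 0.0241
```

```bash
python3 go.py 452.5 111.5 24 -4; python3 - <<'E'
from h import *
q,d=save('side','side3')
b=cv2.resize(q[180:280,270:390],None,fx=6,fy=6,interpolation=2)
cv2.imwrite('pics/e3.png',b[:,:,::-1])
E
```

```text
t 5.25 pos [462.   78.2  23.7] rot [ 1.7998e+02 -9.0000e-02  9.7800e+00] F [ 1.9  0.3 -0.8] op 24.1
ledge xy [-121.   -32.4] rel yaw 13.78
shift [ -3.7 -34.5  -0.4] turn [ 0.    -0.002  0.241]
```

View pics/e3.png

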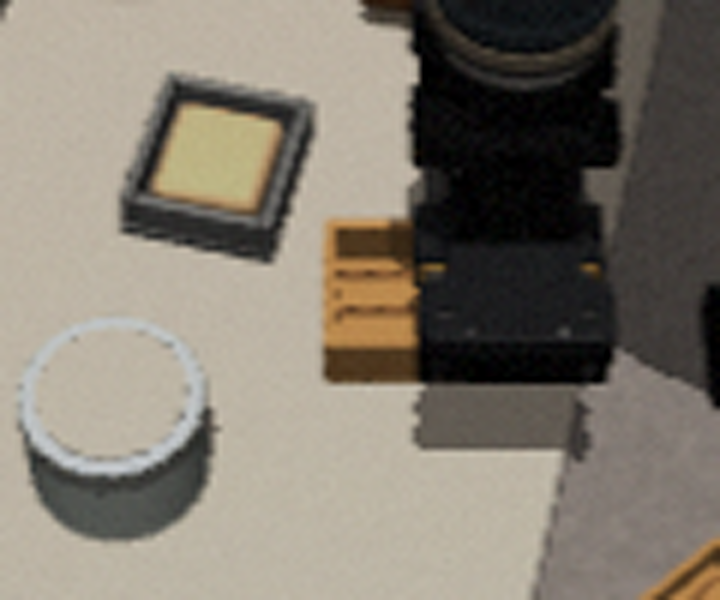

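The tray's far edge has moved back about 23 crop pixels (roughly 8 mm), as planned. Next is the sideways move and turn to square.

Emit:
play_rows:
  rows:
    - [[-2, -2, 0, 0, 0, 0.01, 24], [-4, -6, 0, 0, 0, 0.04, 24], [-5, -10, 0, 0, 0, 0.07, 24], [-6, -14, 0, 0, 0, 0.1, 24], [-7, -18, 0, 0, 0, 0.13, 24], [-7, -22, 0, 0, 0, 0.16, 24], [-7, -26, 0, 0, 0, 0.19, 24], [-7, -30, 0, 0, 0, 0.22, 24], [-6, -33, 0, 0, 0, 0.24, 24], [-6, -34, 0, 0, 0, 0.24, 24]]

```text
t: 6.55
eef_pos: [0.4492, 0.1108, 0.0235]
eef_rot: [180.0, 0.1, -3.9]
force: [0.5, -2.1, 1.8]
opening: 0.0238
```

```bash
cat > look.py <<'E'
import sys; from h import *
q,d=save('side',sys.argv[1]); np.set_printoptions(suppress=True)
b=cv2.resize(q[170:280,230:390],None,fx=5,fy=5,interpolation=2)
cv2.imwrite(f'pics/{sys.argv[1]}c.png',b[:,:,::-1])
E
python3 go.py 452.5 111.5 24 -4; python3 look.py side4
```

```text
t 6.55 pos [449.2 110.8  23.5] rot [ 1.7998e+02  7.0000e-02 -3.9400e+00] F [ 0.5 -2.1  1.8] op 23.8
ledge xy [-136.1   -0.7] rel yaw 0.06
shift [ 3.3 -1.  -0.5] turn [0.    0.001 0.001]
```

View pics/side4c.png

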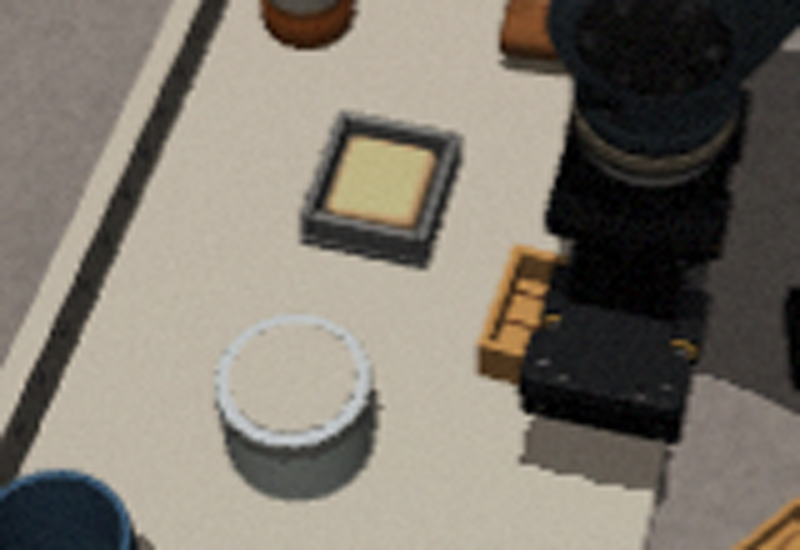

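The tray now looks square to the ledge. I'll read its far rim corners at (517,246) and (480,352) in the crop, with canister and dish as a cross-check for this camera.

```bash
cat >> h.py <<'E'
def led(P):
    a=np.radians(-4);d=(P[:,:2]-[0.585,0.102])*1000
    return np.round(np.c_[d@[np.cos(a),np.sin(a)],d@[-np.sin(a),np.cos(a)]],1)
def sc(pts): return (np.array(pts,float)+.5)/5-.5+np.array([230,170])
E
python3 - <<'E'
from h import *
P=atz('side',sc([(517,246),(480,352)]),.040);print('tray far',led(P).tolist())
P=atz('side',sc([(343,113),(462,133),(428,250),(303,230)]),.038);print('dish',led(P).tolist(),led(P).mean(0))
P=atz('side',sc([(295,382)]),.067);print('can',led(P))
q=np.load('pics/side4.npz')['p'][215:255,320:345]
cv2.imwrite('pics/z4.png',cv2.resize(q,None,fx=14,fy=14,interpolation=2)[:,:,::-1])
E
```

```text
tray far [[-68.7, -42.7], [-65.9, 25.6]]
dish [[45.6, -108.9], [-21.7, -111.0], [-23.9, -30.4], [43.3, -27.0]] [ 10.825 -69.325]
can [[12.  80.7]]
```

View pics/z4.png

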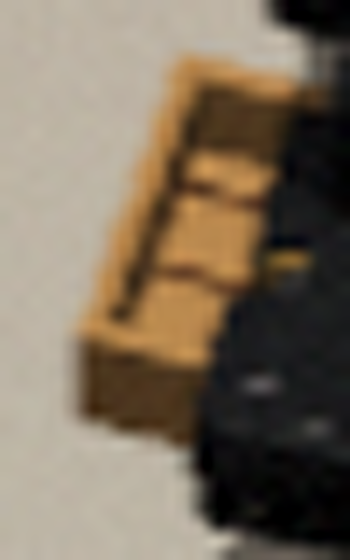

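```bash
python3 - <<'E'
from h import *
# depth of the static scene: both cameras, point clouds in ledge frame
for n,f in(('top','top0'),('side','side0'),('side','side4')):
    d=np.load(f'pics/{f}.npz')['d']; vv,uu=np.mgrid[0:400,0:640]; k=d.ravel()>0
    P=withd(n,np.c_[uu.ravel(),vv.ravel()][k],d.ravel()[k]); L=led(P); z=P[:,2]*1000
    def box(x0,x1,y0,y1,z0,z1):
        m=(L[:,0]>x0)&(L[:,0]<x1)&(L[:,1]>y0)&(L[:,1]<y1)&(z>z0)&(z<z1); return m
    m=box(-40,70,30,130,62,72); print(f,'can top n',m.sum(),(np.percentile(L[m],[1,99],axis=0)).tolist(),L[m].mean(0),np.median(z[m]))
    m=box(-40,70,-130,-20,30,46); print('dish',m.sum(),(np.percentile(L[m],[1,99],axis=0)).tolist(),np.median(z[m]))
    m=box(-155,-30,-90,60,5,16); print('deck z',np.median(z[m]))
    m=box(-160,-55,-75,60,33,46)
    print('tray top',m.sum(),(np.percentile(L[m],[1,99],axis=0)).tolist(),np.median(z[m]))
    m=box(100,170,-100,100,47,57);print('rail top',(np.percentile(L[m],[1,99],axis=0)).tolist(),np.median(z[m]))
E
```

```text
top0 can top n 456 [[-21.045, 41.42], [50.489999999999995, 112.36999999999999]] [14.25219298 77.0754386 ] 67.7190537202632
dish 496 [[-38.43, -112.21000000000001], [49.2, -35.654999999999966]] 36.99153735439408
deck z 12.453205491353092
tray top 122 [[-132.827, -62.358], [-56.957000000000015, 15.178999999999998]] 39.882681315391636
rail top [[144.13, -98.44], [161.41, 98.55]] 52.28334058156481
side0 can top n 691 [[-23.1, 43.59], [48.620000000000005, 115.71000000000001]] [12.40332851 81.19261939] 67.29700121800508
dish 569 [[-37.732, -109.528], [46.832, -33.739999999999974]] 36.312559694505644
deck z 12.125351693358489
tray top 225 [[-135.632, -60.304], [-55.372, 20.176]] 39.22133406189654
rail top [[142.6, -97.83200000000001], [159.292, 98.76799999999999]] 51.83298576472861
side4 can top n 693 [[-23.224, 43.968], [48.424000000000014, 115.82400000000001]] [12.18152958 81.35324675] 67.53891418886037
dish 546 [[-21.755, -110.2], [47.0, -34.745000000000005]] 35.9953720678774
deck z 12.028633016368474
tray top 102 [[-95.48, -43.788], [-65.004, 23.298]] 39.716316245569594
rail top [[142.803, -97.946], [159.19699999999997, 97.67299999999997]] 51.80920674233175
```

The two cameras differ by about 4.5 mm in y, so I compare the tray with the canister and dish within the side view only. On that basis the gap middle is at y≈+4.5 and the tray centre at y≈-10, so the tray lags the tool by about 10 mm. The finger tips must be thinner than I assumed. I'll spread them gently at 3 N until they meet both walls, which centres the tray, then back off for slack.

Emit:
play_rows:
  rows:
    - [[0, 0, 0, 0, 0, 0, 28], [0, 0, 0, 0, 0, 0, 32], [0, 0, 0, 0, 0, 0, 36], [0, 0, 0, 0, 0, 0, 40], [0, 0, 0, 0, 0, 0, 44], [0, 0, 0, 0, 0, 0, 47], [0, 0, 0, 0, 0, 0, 50], [0, 0, 0, 0, 0, 0, 50], [0, 0, 0, 0, 0, 0, 50], [0, 0, 0, 0, 0, 0, 50]]
  grip_force: 3

```text
t: 7.85
eef_pos: [0.4499, 0.1108, 0.0235]
eef_rot: [-180.0, -0.0, -4.0]
force: [-0.3, -2.2, -0.5]
opening: 0.0364
```

```bash
python3 go.py 452.5 111.5 24 -4; python3 look.py side5
```

```text
t 7.85 pos [449.9 110.8  23.5] rot [-1.80e+02 -1.00e-02 -3.97e+00] F [-0.3 -2.2 -0.5] op 36.4
ledge xy [-135.4   -0.7] rel yaw 0.03
shift [ 2.5 -0.9 -0.5] turn [-0.    -0.     0.001]
```

View pics/side5c.png

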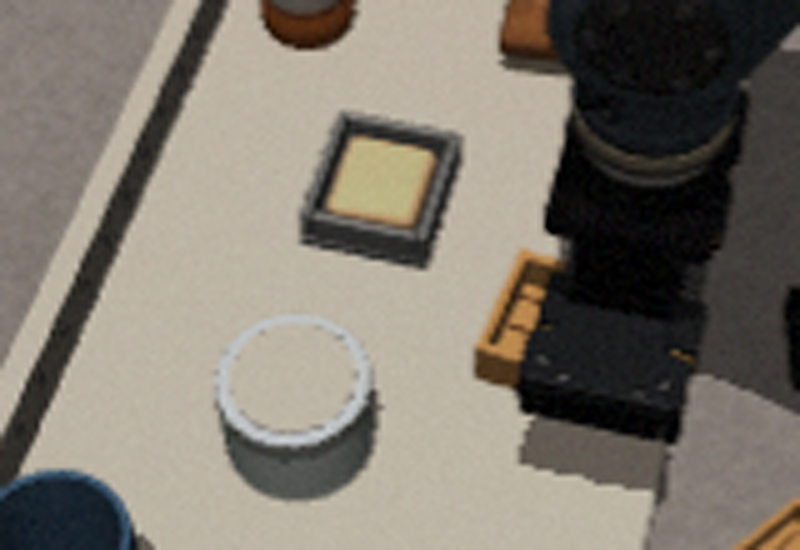

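```bash
cat > tray.py <<'E'
import sys; from h import *
f=sys.argv[1]; d=np.load(f'pics/{f}.npz')['d'];vv,uu=np.mgrid[0:400,0:640]; k=d.ravel()>0
P=withd('side',np.c_[uu.ravel(),vv.ravel()][k],d.ravel()[k]); L=led(P)-[-3.0,4.5]; z=P[:,2]*1000
col=np.load(f'pics/{f}.npz')['p'].reshape(-1,3)[k].astype(int)
x0=float(sys.argv[2]); m=(L[:,0]>x0)&(L[:,0]<x0+120)&(abs(L[:,1])<70)&(z>33)&(z<46)&(col[:,0]-col[:,2]>40)
print('rim n',m.sum(),'pct',np.round(np.percentile(L[m],[1,99],axis=0),1).tolist())
r=cv2.minAreaRect(L[m].astype(np.float32));print('rect',np.round(cv2.boxPoints(r),1).tolist())
if len(sys.argv)>3:
    C=led(atz('side',sc(eval(sys.argv[3])),.04))-[-3.0,4.5];v=C[0]-C[1];print('far corners R,L',C.tolist(),'mid y',C[:,1].mean(),'w',np.linalg.norm(v),'yaw deg',np.degrees(np.arctan2(v[0],-v[1])))
E
python3 tray.py side4 -150 '[(517,246),(481,348)]'
python3 tray.py side5 -150 '[(525,250),(478,345)]'
python3 - <<'E'
from h import *
q=np.load('pics/side5.npz')['p'][215:255,320:345]
cv2.imwrite('pics/z5.png',cv2.resize(q,None,fx=14,fy=14,interpolation=2)[:,:,::-1])
E
```

```text
rim n 95 pct [[-87.7, -48.4], [-62.0, 18.6]]
rect [[-90.30000305175781, -48.900001525878906], [-64.80000305175781, -50.599998474121094], [-60.099998474121094, 17.700000762939453], [-85.5999984741211, 19.399999618530273]]
far corners R,L [[-65.7, -47.2], [-62.8, 18.6]] mid y -14.3 w 65.86387477213894 yaw deg -2.5235608330366563
rim n 93 pct [[-88.2, -45.4], [-60.9, 21.6]]
rect [[-89.4000015258789, -45.599998474121094], [-66.0, -47.5], [-60.400001525878906, 21.0], [-83.80000305175781, 22.899999618530273]]
far corners R,L [[-70.4, -45.7], [-60.9, 17.2]] mid y -14.250000000000002 w 63.61336337594484 yaw deg -8.588662608016575
```

View pics/z5.png

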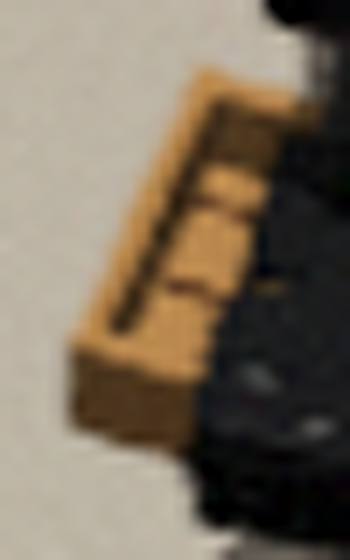

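The front end is turned right by about 4–8°, with its middle near y≈-13. I'll narrow slightly, slide the fingers to the front of the tray, then push left there. That shifts and straightens it.

Emit:
play_rows:
  rows:
    - [[0, 0, 0, 0, 0, 0, 31], [4, 0, 0, 0, 0, 0, 31], [12, 1, 0, 0, 0, 0, 31], [21, 1, 0, 0, 0, 0, 31], [30, 1, 0, 0, 0, 0, 31], [39, 1, 0, 0, 0, 0, 31], [46, 0, 0, 0, 0, 0, 31], [52, -2, 0, 0, 0, 0, 31], [54, -5, 0, 0, 0, 0, 31], [55, -8, 0, 0, 0, 0, 31]]

```text
t: 9.15
eef_pos: [0.5054, 0.1152, 0.0235]
eef_rot: [-180.0, -0.0, -4.0]
force: [-0.6, -0.9, 0.3]
opening: 0.0311
```

```bash
python3 go.py; python3 look.py side6; python3 tray.py side6 -150
```

```text
t 9.15 pos [505.4 115.2  23.5] rot [-1.80e+02 -2.00e-02 -3.96e+00] F [-0.6 -0.9  0.3] op 31.1
ledge xy [-80.3   7.6] rel yaw 0.04
rim n 107 pct [[-144.9, -30.6], [-110.0, 38.5]]
rect [[-145.39999389648438, -31.100000381469727], [-110.0999984741211, -31.899999618530273], [-108.5999984741211, 38.099998474121094], [-143.89999389648438, 38.79999923706055]]
```

View pics/side6c.png

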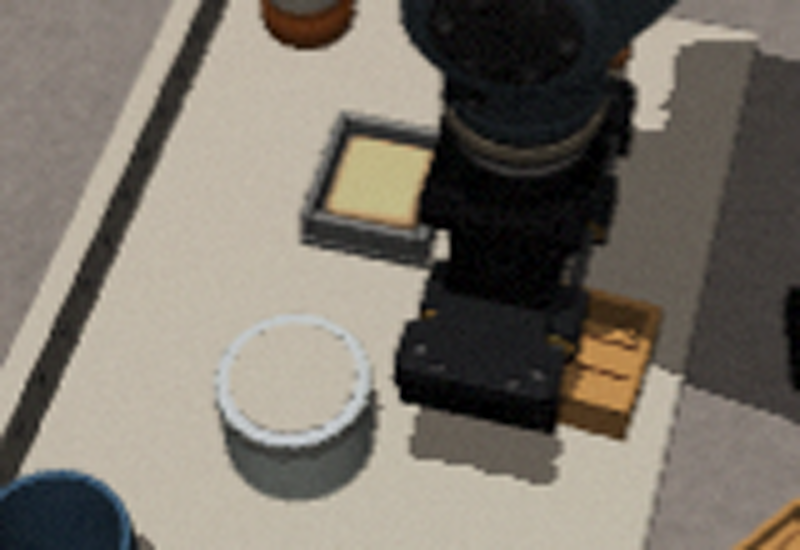

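The near end of the tray is visible now, with rim corners at (660,300) and (625,437). Its middle is at y≈+3.5 relative to the gap and its yaw is about -1°. I'll widen to a small slack, shift right by about 8 mm, and tow it forward to just before the gap.

Emit:
play_rows:
  rows:
    - [[1, 2, 0, 0, 0, 0, 33], [4, 4, 0, 0, 0, 0, 34], [8, 6, 0, 0, 0, 0, 34], [12, 8, 0, 0, 0, 0, 34], [17, 9, 0, 0, 0, 0, 34], [23, 9, 0, 0, 0, 0, 34], [29, 9, 0, 0, 0, 0, 34], [35, 9, 0, 0, 0, 0, 34], [40, 9, 0, 0, 0, 0, 34], [43, 9, 0, 0, 0, 0, 34]]

```text
t: 10.45
eef_pos: [0.5479, 0.1029, 0.0235]
eef_rot: [180.0, -0.0, -4.0]
force: [-1.8, -0.0, 0.0]
opening: 0.034
```

```bash
python3 go.py; python3 look.py side7; python3 tray.py side7 -130
```

```text
t 10.45 pos [547.9 102.9  23.5] rot [ 1.80e+02 -1.00e-02 -3.97e+00] F [-1.8 -0.   0. ] op 34.0
ledge xy [-37.   -1.7] rel yaw 0.03
rim n 134 pct [[-109.9, -37.8], [-63.1, 29.5]]
rect [[-110.69999694824219, -37.79999923706055], [-63.20000076293945, -38.400001525878906], [-62.5, 29.700000762939453], [-109.9000015258789, 30.200000762939453]]
```

View pics/side7c.png

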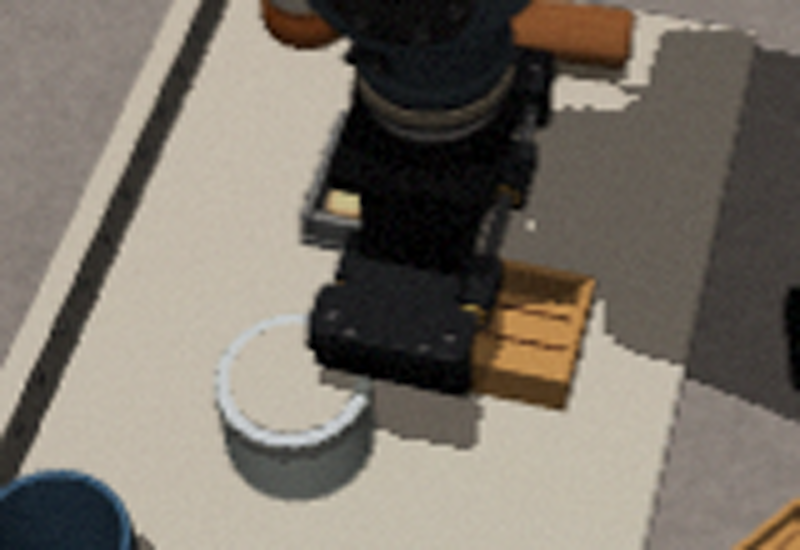

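```bash
python3 - <<'E'
from h import *
q=np.load('pics/side7.npz')['p']
cv2.imwrite('pics/z7.png',cv2.resize(q[218:256,318:356],None,fx=15,fy=15,interpolation=2)[:,:,::-1])
b=np.load('pics/side0.npz')['p']
cv2.imwrite('pics/z0.png',cv2.resize(b[188:268,268:328],None,fx=7,fy=7,interpolation=2)[:,:,::-1])
E
```

```text
(no output)
```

View pics/z7.png

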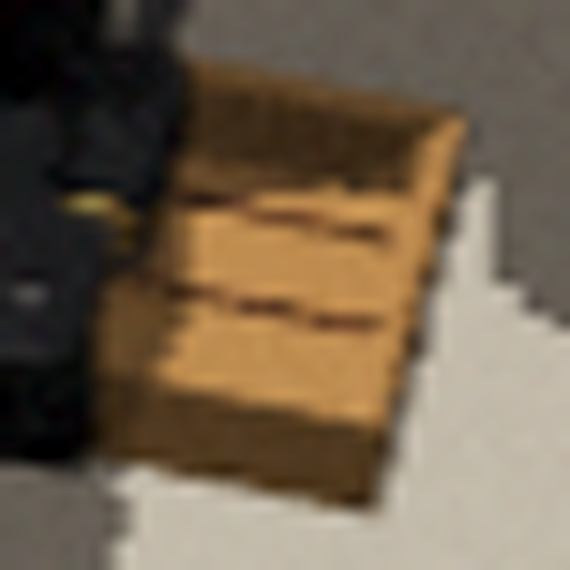

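View pics/z0.png

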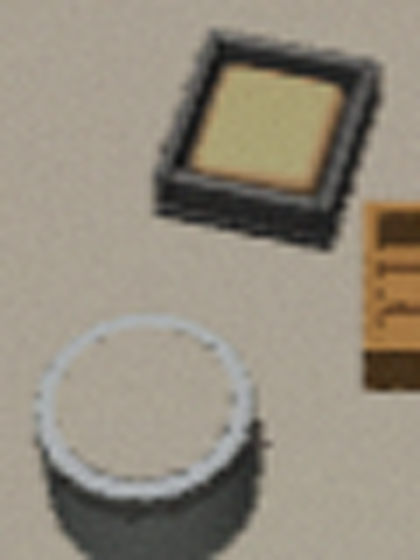

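```bash
python3 - <<'E'
from h import *
f=lambda p,s,o:(np.array(p,float)+.5)/s-.5+np.array(o)
T=led(atz('side',f([(468,120),(383,428)],15,(318,218)),.04));print('tray near R,L',T.tolist(),T.mean(0))
D=led(atz('side',f([(160,180),(333,213),(383,62),(212,30)],7,(268,188)),.038));print('dish',D.tolist(),D.mean(0))
th=np.linspace(0,2*np.pi,90)
cs=f([(146,407)],7,(268,188));C=led(atz('side',cs,.067));print('can',C)
# can edges: gap side (top of circle in picture)
E=led(atz('side',f([(146,313),(146,500),(36,400),(255,410)],7,(268,188)),.067));print(E.tolist())
E
```

```text
tray near R,L [[-113.0, -31.7], [-112.3, 32.4]] [-112.65    0.35]
dish [[45.0, -34.4], [-22.5, -35.4], [-22.6, -110.4], [46.8, -109.9]] [ 11.675 -72.525]
can [[12.7 80.1]]
[[24.2, 42.9], [1.8, 115.2], [50.4, 86.6], [-24.0, 72.1]]
```

The side view puts the tray about 3.4 mm right of the gap middle. The tool pose with the top camera says about 0.5 mm right. I'll move to between the two readings, with a tray shift of about +2 mm, then go forward into the gap slowly and watch the force.

Emit:
play_rows:
  rows:
    - [[0, -2, 0, 0, 0, 0, 34], [1, -4, 0, 0, 0, 0, 34], [3, -4.5, 0, 0, 0, 0, 34], [7, -4.5, 0, 0, 0, 0, 34], [11, -4.5, 0, 0, 0, 0, 34], [15, -4.5, 0, 0, 0, 0, 34], [19, -4.5, 0, 0, 0, 0, 34], [23, -4.5, 0, 0, 0, 0, 34], [26, -4.5, 0, 0, 0, 0, 34], [28, -4.5, 0, 0, 0, 0, 34]]

```text
t: 11.75
eef_pos: [0.5758, 0.1055, 0.0235]
eef_rot: [-180.0, 0.0, -4.0]
force: [-3.8, 1.5, 4.1]
opening: 0.0341
```

```bash
python3 go.py; python3 look.py side8; python3 tray.py side8 -100; python3 - <<'E'
from h import *
q=np.load('pics/side8.npz')['p']
cv2.imwrite('pics/z8.png',cv2.resize(q[210:250,308:348],None,fx=15,fy=15,interpolation=2)[:,:,::-1])
E
```

```text
t 11.75 pos [575.8 105.5  23.5] rot [-1.80e+02  2.00e-02 -3.97e+00] F [-3.8  1.5  4.1] op 34.1
ledge xy [-9.5  2.9] rel yaw 0.03
rim n 136 pct [[-82.2, -36.6], [-31.8, 30.4]]
rect [[-82.5999984741211, 30.399999618530273], [-82.19999694824219, -37.099998474121094], [-30.899999618530273, -36.900001525878906], [-31.200000762939453, 30.700000762939453]]
```

View pics/z8.png

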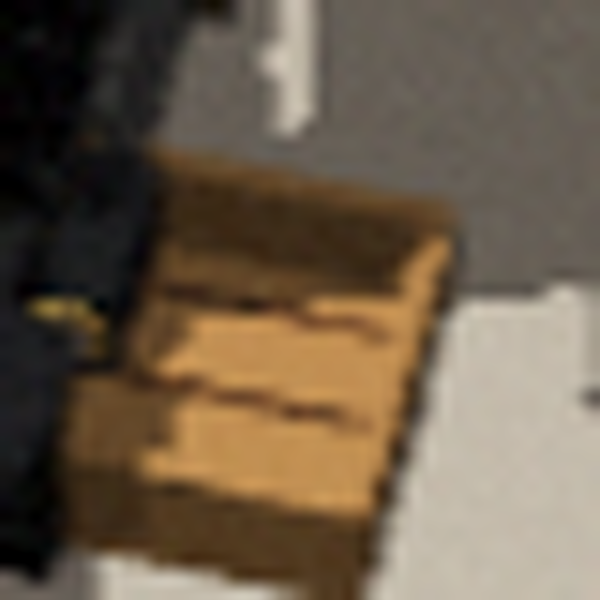

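```bash
python3 - <<'E'
from h import *
f=lambda p,s,o:(np.array(p,float)+.5)/s-.5+np.array(o)
T=led(atz('side',f([(460,216),(370,518)],15,(308,210)),.04))-[-3,4];print(T.tolist(),T.mean(0)); 
for i in range(3): print(robot.get_state()['force'])
E
```

```text
[[-82.6, -34.1], [-81.8, 29.200000000000003]] [-82.2   -2.45]
[-2.60602775 -0.76724183  0.56135157]
[-2.60602775 -0.76724183  0.56135157]
[-2.60602775 -0.76724183  0.56135157]
```

Tray centre is at x≈-37 and y≈-1.5±1.5, nearly square. Its far end is already past the dish's front with no sideways force, so I continue.

Emit:
play_rows:
  rows:
    - [[3, 0, 0, 0, 0, 0, 34], [6, 0, 0, 0, 0, 0, 34], [10, 0, 0, 0, 0, 0, 34], [14, 0, 0, 0, 0, 0, 34], [18, 0, 0, 0, 0, 0, 34], [22, 0, 0, 0, 0, 0, 34], [26, 0, 0, 0, 0, 0, 34], [30, 0, 0, 0, 0, 0, 34], [34, 0, 0, 0, 0, 0, 34], [36, 0, 0, 0, 0, 0, 34]]

```text
t: 13.05
eef_pos: [0.6124, 0.103, 0.0235]
eef_rot: [-180.0, -0.1, -4.0]
force: [-2.9, -0.3, 1.2]
opening: 0.0335
```

```bash
python3 go.py; python3 look.py side9; python3 tray.py side9 -70
```

```text
t 13.05 pos [612.4 103.   23.5] rot [-1.7999e+02 -6.0000e-02 -3.9700e+00] F [-2.9 -0.3  1.2] op 33.5
ledge xy [27.2  2.9] rel yaw 0.03
rim n 175 pct [[-45.9, -67.4], [23.4, 30.7]]
rect [[-58.099998474121094, 26.299999237060547], [-30.100000381469727, -79.9000015258789], [26.600000381469727, -64.9000015258789], [-1.399999976158142, 41.20000076293945]]
```

View pics/side9c.png

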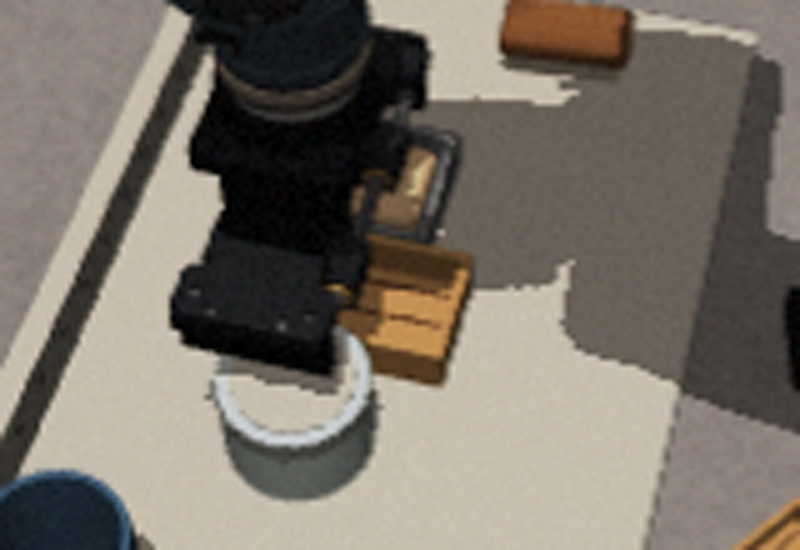

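The tray is now in the gap (near rim corners at (473,250) and (443,372), centre x≈0), with only light towing force. Continuing.

Emit:
play_rows:
  rows:
    - [[3, 0, 0, 0, 0, 0, 34], [7, 0, 0, 0, 0, 0, 34], [12, 0, 0, 0, 0, 0, 34], [17, 0, 0, 0, 0, 0, 34], [22, 0, 0, 0, 0, 0, 34], [27, 0, 0, 0, 0, 0, 34], [32, 0, 0, 0, 0, 0, 34], [37, 0, 0, 0, 0, 0, 34], [42, 0, 0, 0, 0, 0, 34], [45, 0, 0, 0, 0, 0, 34]]

```text
t: 14.35
eef_pos: [0.6572, 0.0999, 0.0235]
eef_rot: [-180.0, -0.0, -4.0]
force: [-4.0, -0.0, 2.4]
opening: 0.034
```

```bash
python3 go.py; python3 look.py side10; python3 tray.py side10 -30
```

```text
t 14.35 pos [657.2  99.9  23.5] rot [-1.80e+02 -5.00e-02 -3.97e+00] F [-4.  -0.   2.4] op 34.0
ledge xy [72.2  2.9] rel yaw 0.03
rim n 196 pct [[-5.5, -69.7], [57.2, 29.1]]
rect [[-8.100000381469727, 28.399999618530273], [-6.300000190734863, -70.4000015258789], [59.20000076293945, -69.30000305175781], [57.5, 29.5]]
```

View pics/side10c.png

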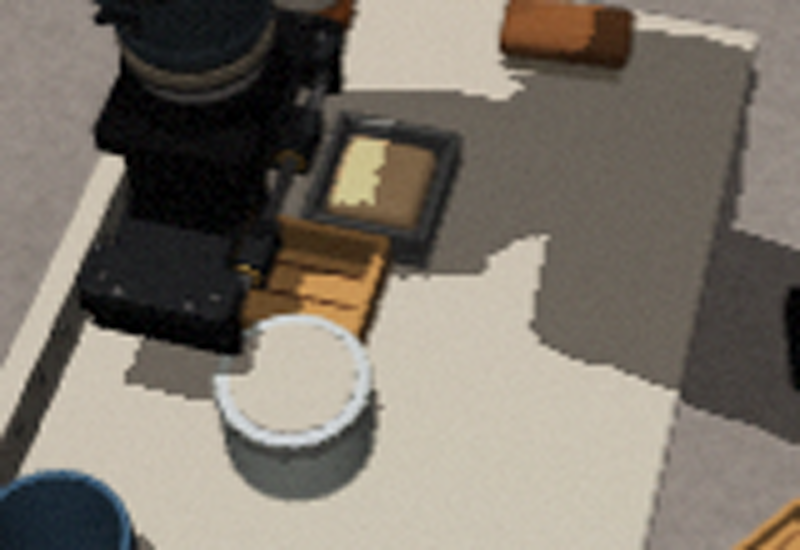

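Emit:
play_rows:
  rows:
    - [[3, 0, 0, 0, 0, 0, 34], [8, 0, 0, 0, 0, 0, 34], [14, 0, 0, 0, 0, 0, 34], [20, 0, 0, 0, 0, 0, 34], [26, 0, 0, 0, 0, 0, 34], [32, 0, 0, 0, 0, 0, 34], [38, 0, 0, 0, 0, 0, 34], [43, 0, 0, 0, 0, 0, 34], [47, 0, 0, 0, 0, 0, 34], [50, 0, 0, 0, 0, 0, 34]]

```text
t: 15.65
eef_pos: [0.7065, 0.0964, 0.0236]
eef_rot: [180.0, 0.0, -4.0]
force: [-4.4, 0.6, 2.2]
opening: 0.0339
```

```bash
python3 go.py; python3 look.py side11; python3 tray.py side11 30
```

```text
t 15.65 pos [706.5  96.4  23.6] rot [ 1.80e+02  1.00e-02 -3.97e+00] F [-4.4  0.6  2.2] op 33.9
ledge xy [121.6   2.9] rel yaw 0.03
rim n 173 pct [[32.3, -66.0], [112.0, 31.1]]
rect [[30.399999618530273, -67.80000305175781], [112.30000305175781, -68.0999984741211], [112.69999694824219, 31.399999618530273], [30.799999237060547, 31.700000762939453]]
```

View pics/side11c.png

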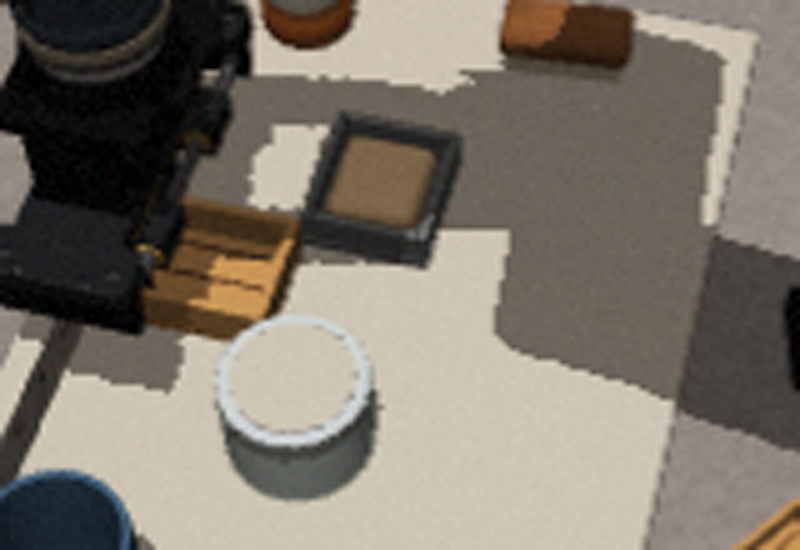

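The tray is through the gap, with its centre about 7 mm short. I'll creep up to the rail.

Emit:
play_rows:
  rows:
    - [[1, 0, 0, 0, 0, 0, 34], [2, 0, 0, 0, 0, 0, 34], [3, 0, 0, 0, 0, 0, 34], [4, 0, 0, 0, 0, 0, 34], [5, 0, 0, 0, 0, 0, 34], [5.5, 0, 0, 0, 0, 0, 34], [6, 0, 0, 0, 0, 0, 34], [6.5, 0, 0, 0, 0, 0, 34], [7, 0, 0, 0, 0, 0, 34], [7, 0, 0, 0, 0, 0, 34]]

```text
t: 16.95
eef_pos: [0.7135, 0.096, 0.0236]
eef_rot: [-180.0, -0.0, -4.0]
force: [-4.1, -0.2, 2.5]
opening: 0.034
```

```bash
python3 go.py
```

```text
t 16.95 pos [713.5  96.   23.6] rot [-1.80e+02 -2.00e-02 -3.96e+00] F [-4.1 -0.2  2.5] op 34.0
ledge xy [128.6   3. ] rel yaw 0.04
```

No rail contact yet, so I'll creep 3 mm more.

Emit:
play_rows:
  rows:
    - [[0.5, 0, 0, 0, 0, 0, 34], [1, 0, 0, 0, 0, 0, 34], [1.3, 0, 0, 0, 0, 0, 34], [1.6, 0, 0, 0, 0, 0, 34], [1.9, 0, 0, 0, 0, 0, 34], [2.2, 0, 0, 0, 0, 0, 34], [2.5, 0, 0, 0, 0, 0, 34], [2.8, 0, 0, 0, 0, 0, 34], [3, 0, 0, 0, 0, 0, 34], [3, 0, 0, 0, 0, 0, 34]]

```text
t: 18.2
eef_pos: [0.714, 0.0959, 0.0236]
eef_rot: [180.0, 0.3, -4.0]
force: [-8.1, 1.6, 6.4]
opening: 0.0341
```

```bash
python3 go.py; python3 look.py side12; python3 tray.py side12 30; python3 - <<'E'
from h import *
q=np.load('pics/side12.npz')['p']
cv2.imwrite('pics/z12.png',cv2.resize(q[200:250,215:300],None,fx=9,fy=9,interpolation=2)[:,:,::-1])
E
```

```text
t 18.2 pos [714.   95.9  23.6] rot [179.98   0.31  -3.96] F [-8.1  1.6  6.4] op 34.1
ledge xy [129.1   3. ] rel yaw 0.04
rim n 184 pct [[30.6, -68.6], [120.7, 30.7]]
rect [[30.100000381469727, 30.799999237060547], [30.299999237060547, -69.5999984741211], [121.0999984741211, -69.5], [120.9000015258789, 31.0]]
```

View pics/z12.png

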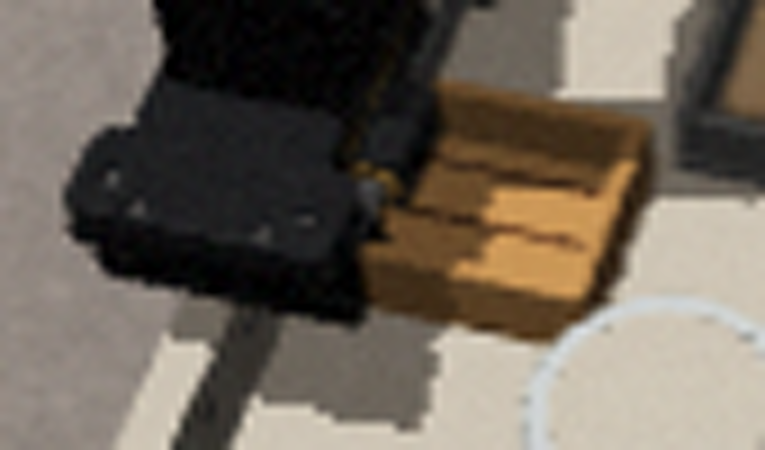

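The tool stopped 2.5 mm short of the command and force is up, so the tray is against the rail. I'll free the fingers (back 6 mm inside the tray, narrow), lift, and then look.

Emit:
play_rows:
  rows:
    - [[-3, 0, 0, 0, 0, 0, 34], [-6, 0, 0, 0, 0, 0, 33], [-8, 0, 0, 0, 0, 0, 30], [-8, 0.5, 0, 0, 0, 0, 28], [-8, 1, 0, 0, 0, 0, 28], [-8, 1, -5, 0, 0, 0, 28], [-8, 1, -15, 0, 0, 0, 28], [-8, 1, -30, 0, 0, 0, 28], [-8, 1, -50, 0, 0, 0, 28], [-8, 1, -75, 0, 0, 0, 28]]

```text
t: 19.5
eef_pos: [0.7084, 0.0953, 0.1003]
eef_rot: [-180.0, -0.0, -4.0]
force: [0.6, -0.7, -0.1]
opening: 0.0281
```

```bash
python3 go.py 480 -150 200 -4
```

```text
t 19.5 pos [708.4  95.3 100.3] rot [-1.80e+02 -3.00e-02 -3.97e+00] F [ 0.6 -0.7 -0.1] op 28.1
ledge xy [123.6   1.9] rel yaw 0.03
shift [-210.8  260.5  -99.8] turn [-0.    -0.001  0.001]
```

Emit:
play_rows:
  rows:
    - [[0, 0, -25, 0, 0, 0, 28], [0, 0, -60, 0, 0, 0, 28], [-10, 10, -90, 0, 0, 0, 28], [-35, 40, -110, 0, 0, 0, 28], [-65, 80, -120, 0, 0, 0, 28], [-100, 120, -120, 0, 0, 0, 28], [-135, 165, -120, 0, 0, 0, 28], [-170, 210, -120, 0, 0, 0, 28], [-200, 245, -120, 0, 0, 0, 28], [-210, 260, -120, 0, 0, 0, 28]]

```text
t: 20.75
eef_pos: [0.4795, -0.1509, 0.22]
eef_rot: [180.0, -0.1, -4.1]
force: [0.9, 0.5, 0.5]
opening: 0.028
```

```bash
python3 go.py; python3 look.py side13; python3 tray.py side13 30; python3 - <<'E'
from h import *
p,d=save('top','top13')
cv2.imwrite('pics/t13.png',cv2.resize(p[125:260,195:390],None,fx=4,fy=4,interpolation=2)[:,:,::-1])
E
```

```text
t 20.75 pos [ 479.5 -150.9  220. ] rot [ 1.7996e+02 -8.0000e-02 -4.1100e+00] F [0.9 0.5 0.5] op 28.0
ledge xy [ -87.6 -259.6] rel yaw -0.11
rim n 302 pct [[32.9, -67.5], [147.0, 30.8]]
rect [[30.0, 30.200000762939453], [31.299999237060547, -69.0], [149.0, -67.5], [147.6999969482422, 31.700000762939453]]
```

View pics/t13.png

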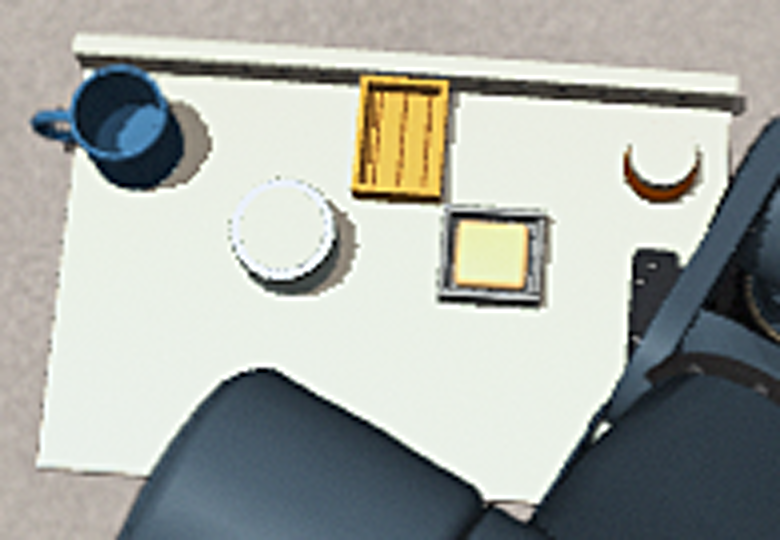

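View pics/side13c.png

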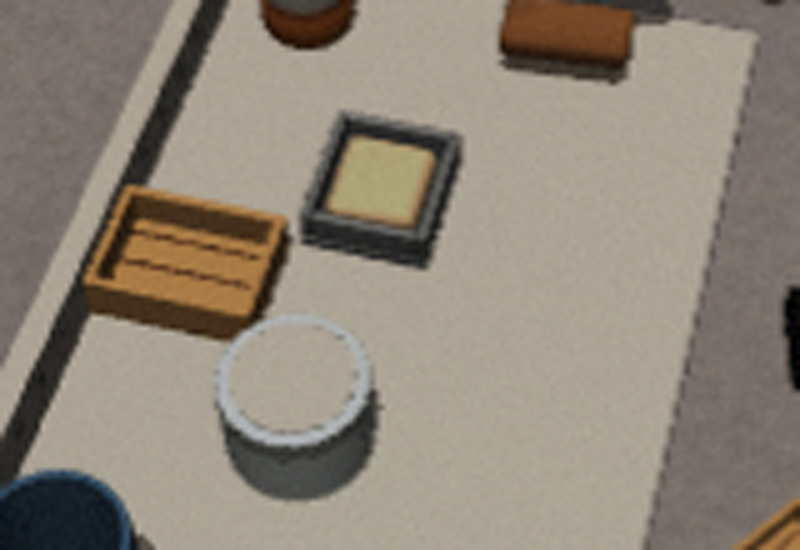

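The tray lies flat against the rail; its rim corners in the top crop are (360,75), (449,82), (442,197) and (352,190). Mug, jar and brush look unmoved. Last numeric check:

```bash
python3 - <<'E'
from h import *
f=lambda p,s,o:(np.array(p,float)+.5)/s-.5+np.array(o)
T=led(atz('top',f([(360,75),(449,82),(442,197),(352,190)],4,(195,125)),.04));print(T.tolist(),T.mean(0))
v=T[0]-T[1];print(np.degrees(np.arctan2(-v[0],v[1])))
S=led(atz('side',sc([(133,187),(86,281),(252,320),(289,216)]),.04))-[-3,4];print(S.tolist(),S.mean(0))
d0=np.load('pics/top0.npz')['p'].astype(int);d1=np.load('pics/top13.npz')['p'].astype(int)
D=abs(d0-d1).sum(2)>60
for n,(x,y,w) in dict(mug=(228,156,20),jar=(360,168,10),lotion=(166,209,16),spray=(491,195,16),clip=(480,244,14)).items(): print(n,D[y-w:y+w,x-w:x+w].sum())
E
```

```text
[[145.1, 33.9], [144.1, -33.4], [54.1, -35.2], [54.9, 32.0]] [99.55  -0.675]
-0.8512862315855467
[[142.7, -34.8], [145.2, 29.0], [54.2, 31.0], [55.7, -36.6]] [99.45 -2.85]
mug 0
jar 0
lotion 0
spray 0
clip 0
```

```bash
python3 -c "
from plant import robot
print(robot.finish_job())"
```

```text
the job is handed in; nothing more can be done
None
```

The tray went through the gap and now lies flat with its far end against the back rail. I handed the job in at about 21 s; the hand-in gives no verdict.

**What I did:** I lowered both fingers loosely inside the open tray and pushed on its walls from inside. First I pushed it back a little, then sideways and round to square, then forward through the gap on the far wall. For alignment I once spread the fingers at 3 N until they stopped on the tray's walls. The tray was never lifted. At the rail the arm stopped about 2.5 mm short of its command and the force rose to about 10 N. Then I withdrew the fingers and lifted the arm clear.

**Last checks:**

| Check | Result | Allowed |
|---|---|---|
| Tray x in ledge frame, both cameras | about 99.5 mm | 94 to 104 mm |
| Tray y, top camera / side camera | -0.7 mm / about -2.9 mm | ±30 mm |
| Turn from square | about 0.9° (0.015 rad) | 0.1 rad |
| Mug, jar, lotion, spray, clippers | no picture change | under 15 mm |
| Arm | up at z = 0.22 m, about zero force | clear |

- **Disagreement:** The two cameras differ by about 4 mm in y. I corrected the side camera using the canister and dish and steered between the two readings in the gap. The last tray position I measured in the approach was about y = -1 to -3 mm, against ±8 mm allowed.
- **Contact in the gap:** Force readings after each move stayed small, up to about 6 N. I did not measure contact with the canister or dish directly.
- **Brush:** It was partly hidden in the last top view, so I only checked it by eye in the side view, where it looked unmoved.

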